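Square up the reject gate with the setting square

TASK

Square up the swinging reject gate with the L-shaped setting square. Slide the square along the plate, without lifting it, and press it gently but firmly home into the corner, keeping the pressure on for a moment, its head flush against the guide rail and the outer edge of its blade flush against the face of the gate's hinge post; swing the gate so that it ends lying flush along the outer edge of the blade. Leave the square and gate so, and leave the other pieces where they are.

Things in the scene. Friction and masses are not known exactly. Their poses are not given: they have to be found in the camera images.
- conveyor: Fixed stainless roller conveyor end: a flat plate (x -190..170, y -300..310 mm in its frame), top 50 mm above its origin, going on at +y as a bed of rollers of the same height. Guide rail, hinge post and gate are mounted on it. Origin at table height; +x away from the robot, yaw up to 0.15 rad.
- rail: Aluminium guide rail, fixed, 15 mm thick, 42 mm high above the plate, along the far side, conveyor y -150 to 295 mm. Its flat face towards the robot is at conveyor x = 130 mm. Origin on that face at conveyor (130, 0, 50) mm, axes as the conveyor's.
- post: Grey hinge post, a fixed block 60 x 50 x 45 mm on the plate against the rail: conveyor x 70..130, y -150..-100 mm. Its face at conveyor y = -100 mm looks to +y and makes a 90 degree inside corner with the rail face. Origin at conveyor (70, -100, 50) mm, at the foot of that face's end away from the rail.
- gate (a joint): Angle (rad) of the aluminium reject gate, 140 mm long, 8 mm thick, 3 to 43 mm above the plate. 0: square to the rail, pointing to conveyor -x, its +y face in line with the post's face. Positive: free end swung to -y, away from the square. Range -0.35..1.2, starts at 0.35..0.9, stays where left (friction 0.06 N m, about 0.5 N at the free end).
- gate_hinge (a point): Hinge axis of the gate at mid-height of the blade: conveyor (66, -104, 73) mm.
- gate_tip (a point): Free end of the gate blade, mid-thickness, mid-height; 140 mm from the hinge axis.
- square: Loose L-shaped aluminium square, about 0.6 kg. Origin: outer corner, underside. Head 160 long, 30 wide, 22 high (mm) along +y, outer face x = 0, inner x = -30. Blade 35 wide, 12 high along -x to x = -180, outer edge y = 0, inner y = 35. Centre of mass (-50, 55). Home: axes parallel to the conveyor's, origin at conveyor (130, -100, 50). Turned up to 0.3 rad at the start; slides at 2 to 6 N.
- square_heel (a point): Far end of the head's outer face, at the underside, 160 mm along the square's y from its origin.
- square_tip (a point): Free end of the blade's outer edge, at the underside, 180 mm along the square's -x from its origin.
- canister: Bystander: sealed grey tin canister, 74 mm diameter, 110 mm tall, on the roller bed. Origin at its foot.
- weight: Bystander: orange rubber-jacketed weight, 68 mm diameter, 80 mm tall with a knob, on the roller bed. Origin at its foot.
- puck_a: Bystander: blue plastic puck, 70 mm diameter, 25 mm high, on a near corner of the plate. Origin at its underside.
- puck_b: Bystander: blue plastic puck like the other, on the other near corner of the plate.
- spanner: Bystander: zinc-plated spanner 180 mm long, on the table to the right.
- flat_bar: Bystander: plain flat aluminium bar 200 x 30 x 12 mm without a head, on the table to the right, beside the plate.

How it is judged (in metres and radians):
On the way:
1. the square is pressed home in the corner: head flush on the rail, blade flush on the hinge post, pressed against the rail or the post with more than 3 N for 0.2 s (x of each of square, square_heel in the frame of conveyor above 0.1275 m and y of square in the frame of conveyor below -0.0975 m and y of square_tip in the frame of conveyor below -0.0965 m and (contact force between square and rail above 3 N or contact force between square and post above 3 N)), for 0.2 s.
At the end, for the whole second after the job is handed in: The square lies flat and still on the plate, both ends of its head within 2.5 mm of the rail face, its blade's outer edge within 2.5 mm of the plane of the post's face at the corner and 3.5 mm at the free end, and the gate is at rest within 0.03 rad (1.7 degrees) of square, lying along the blade (x of each of square, square_heel in the frame of conveyor above 0.1275 m and y of square in the frame of conveyor below -0.0975 m and y of square_tip in the frame of conveyor below -0.0965 m and z of square in the frame of conveyor below 0.054 m and value of joint gate between -0.03 and 0.03 rad and linear speed of square below 0.005 m/s and velocity of joint gate between -0.02 and 0.02 rad/s); the robot touches nothing.
It fails at once if the square is lifted more than 15 mm off the plate (z of any of square, square_heel, square_tip in the frame of conveyor above 0.065 m).
It fails at once if the square is rammed against the rail or the post with more than 40 N (contact force between square and rail above 40 N or contact force between square and post above 40 N).
It fails at once if a bystander is moved more than 20 mm (distance of any of canister, weight, puck_a, puck_b, spanner, flat_bar from where it was at the start of the episode above 0.02 m).
It also fails if it takes over 70 s, if anything falls off the work surface, if the arm or the gripper's body presses on something with over 40 N, if the wrist force passes 120 N, or if a joint passes its speed limit or range.

ROBOT

A 6-joint arm with a two-finger parallel gripper is mounted at the origin on the work surface. World frame = base frame: x ahead of the robot, y to its left, z up, the work surface at z = 0. Lengths are in mm, angles in rad, forces in N, time in s.
With the tool pointing down it reaches from about 350 to 875 mm from the base axis. Payload 4.2 kg.
Tool frame: the origin (TCP) lies at the very end of the fingers, on their centre line; the grasp point (between the pads) lies 19 mm behind it; z points along the fingers, y is the line along which they close (so a half turn about z gives the same grasp; the last joint's range is limited). The gripper opens to 85 mm and grips with 20 to 120 N. Pads are 22 mm wide; open, the fingers measure 114 mm over their backs; the gripper's body (76 mm by 85 mm) begins 54 mm behind the grasp point. The pads swing forward as they close: fully open they stand 13 mm farther back than shut.
Start: joints at [1.374, 0.385, 0.008, 0, -1.194, -0.259], TCP at [275.079, 561.187, 231.312] pointing down, gripper open.
Joint ranges: [-3.14, 3.14], [-1.21, 2.06], [-1.07, 1.41], [-3.16, 2.05], [-2.99, -0.16], [-3.1, 3.1]. Speed limits (rad/s): [2.79, 2.79, 3.14, 3.14, 3.14, 3.14].

INTERFACE

Orientations are given as a unit quaternion [x, y, z, w].
In Python, from bench import read_state, get_image, get_calibration, job_done gives the robot as it stands.
- The arm moves only by the shell command python3 -m creep 'ROWS'. ROWS is a JSON object of lists of equal length, an entry for each row: "translation": the shift along the world's x, y, z in cm, a list of three; "delta_rot": the turn, a rotation vector about the world's x, y, z in degrees, a list of three; "hand": the finger opening in cm, from 0 to 8.54. A call has 1 to 8 rows; each row is the pose to reach, as a shift and turn from the pose commanded when the call began; what a row does not reach only later rows make up. A row lasts 1/8 s, in which the tool goes at most 62.5 mm and 10.7 degrees, less where a joint would pass 70% of its speed; a pose out of reach is approached as far as the arm can. A call with a gripper value outside its range is refused whole. The fingers move at their own pace and stop on an object; the grip force is fixed at half the most. Time passes only in rows, so rows that repeat a pose let the fingers close. It gives the time, the measured TCP pose, the force, the opening and the grip force at its end, in the units of the state.
- read_state(): the state, without advancing time (a new reading comes with each control period).
- get_image(name): name is "scene" or "side" or "wrist"; returns (picture, depth): 384x512x3 uint8, red, green, blue; 384x512 float32, mm along the optical axis (not along the pixel's ray), 0 where there is no reading.
- get_calibration(name): a dict with "intrinsics" (3x3 intrinsics, pixels), "xyz" and "attitude" of the camera in the world. Camera axes: x right, y down, z forward; pixel columns grow to the right and rows downward; lengths in mm; the calibration is good to about 2 mm. A picture is of the moment at which its call begins: read the wrist's pose just before it. get_calibration takes no time and is no camera call; for the wrist camera it gives the pose at the moment of the call.
- job_done(): hands the job in; it is judged then, once.
The state is a dict: "clock": time; "joints": joint angles; "joint_vel": joint speeds; "joint_efforts": joint torques, N m; "position": TCP position; "ee_rot": TCP orientation; "contact_force": force on the tool from outside, world axes, zero at the start; "wrist_torque": the same for the moment, N m; "gripper_width": finger opening in mm; "grasp_force": force on a finger pad.
Only numpy, scipy, OpenCV 4.12 (cv2) and the standard library are available. Lean on these libraries where they do the work, as an engineer would, in place of code of your own. Each camera call takes 0.05 s, during which the arm holds its last target. There are 200 camera calls.

## Working session

There is one attempt and no reset: what is moved stays moved. The work goes in short steps, Python scripts to look and compute and a shell command to move; the robot and the scene stay as the last step left them, time stands still between calls to the robot, and variables do not carry over. Pictures are saved under pics/ and viewed, at most 15 in all, crops included, and the job is handed in when it is done.

```bash
mkdir -p pics; ls; cat > h.py <<'E'
import numpy as np, cv2
from bench import read_state,get_image,get_calibration
from scipy.spatial.transform import Rotation as R
def shot(n,f):
    c=get_calibration(n); im,d=get_image(n); cv2.imwrite('pics/'+f+'.png',im[:,:,::-1]); np.savez('pics/'+f+'.npz',im=im,d=d,K=c['intrinsics'],t=c['xyz'],q=np.array(c['attitude']))
    return im,d,c
def load(f):
    return np.load('pics/'+f+'.npz')
def rot(q):
    q=np.array(q); return q if q.shape==(3,3) else R.from_quat(q).as_matrix()
def ray(z,u,v,h):
    Rm=rot(z['q']); d=Rm@np.linalg.solve(z['K'],[u,v,1]); t=z['t']; return t+d*(h-t[2])/d[2]
def pts(z):
    d=z['d']; v,u=np.mgrid[:d.shape[0],:d.shape[1]]
    p=np.linalg.solve(z['K'],np.stack([u.ravel(),v.ravel(),np.ones(u.size)]))*d.ravel()
    return (rot(z['q'])@p).T.reshape(*d.shape,3)+z['t']
E
python3 - <<'E'
from h import *
s=read_state(); print(s)
for n in ['scene','side','wrist']:
    im,d,c=shot(n,n+'0'); print(n,c)
E
```

```text
pics
{'clock': 0.0, 'joints': array([ 1.37360878e+00,  3.85573741e-01,  6.63434750e-03, -5.22414425e-04,
       -1.19397651e+00, -2.58561287e-01]), 'joint_vel': array([-0.00224458,  0.00111831, -0.00068983, -0.00074321, -0.00014268,
        0.00149389]), 'joint_efforts': array([ 1.17845324e-03, -3.92295527e+01,  1.88399345e+01,  4.18614373e+00,
       -4.59312359e-03, -1.54836624e-06]), 'position': array([274.82743662, 560.69164999, 230.21105658]), 'ee_rot': array([ 9.74126428e-01, -2.26001149e-01, -2.10147972e-04,  1.06673953e-03]), 'contact_force': array([ 0.64891603,  0.30153526, -0.2663048 ]), 'wrist_torque': array([-0.06421204,  0.0102418 , -0.00011319]), 'grasp_force': 0.0, 'gripper_width': 85.28430655346358}
scene {'intrinsics': array([[487.41125156,   0.        , 252.96513881],
       [  0.        , 487.41125156, 194.16998705],
       [  0.        ,   0.        ,   1.        ]]), 'xyz': array([1402.07897386, -252.90139015, 1530.78332818]), 'attitude': array([ 0.76444385,  0.58403627, -0.16840266, -0.2148669 ])}
side {'intrinsics': array([[443.55522506,   0.        , 260.90881828],
       [  0.        , 443.55522506, 190.50792795],
       [  0.        ,   0.        ,   1.        ]]), 'xyz': array([ 335.39050271, 1406.05911265, 1070.09660627]), 'attitude': array([-0.05406985,  0.88130048, -0.46791232,  0.03799963])}
wrist {'intrinsics': array([[324.59858805,   0.        , 251.328186  ],
       [  0.        , 324.59858805, 194.25733093],
       [  0.        ,   0.        ,   1.        ]]), 'xyz': array([334.42583981, 531.96806625, 373.24336033]), 'attitude': array([-0.5244311 ,  0.84101367,  0.11206389, -0.07148224])}
```

View pics/scene0.png

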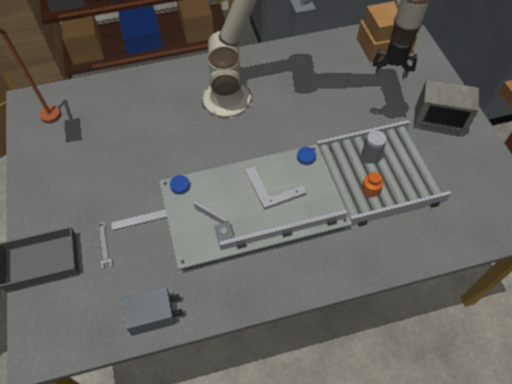

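View pics/side0.png

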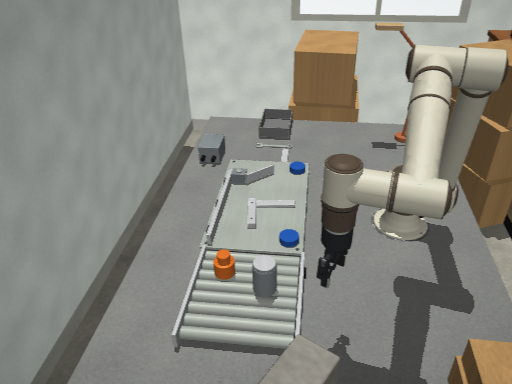

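The scene view shows the square with its outer corner near (266,206), blade end near (250,170) and head end near (304,192). The gate runs from the post at (223,230) to about (195,206), and the pucks are at (180,184) and (306,155). I'll get rough positions first, then look from the wrist camera.

```bash
python3 - <<'E'
from h import *
z=load('scene0'); P=pts(z)
for n,u,v,h in [('corner',266,206,72),('bladeend',250,170,62),('headend',304,192,72),('post',225,232,95),('gatetip',195,206,93),('pa',306,155,75),('pb',180,184,75),('railR',347,214,92),('railL',222,240,92),('plateNL',165,182,50),('plateFL',180,262,50)]:
    print(n,ray(z,u,v,h).round(0),P[v,u].round(0))
w=load('wrist0'); print(ray(w,256,192,50), rot(w['q']).round(2))
s=read_state(); print(R.from_quat(s['ee_rot']).as_matrix().round(3))
E
```

```text
corner [589.   4.  72.] [587.   5.  69.]
bladeend [421.  -9.  62.] [420.  -8.  60.]
headend [569. 149.  72.] [565. 151.  64.]
post [ 662. -158.   95.] [ 662. -158.   96.]
gatetip [ 536. -234.   93.] [ 524. -233.   73.]
pa [420. 206.  75.] [420. 206.  75.]
pb [ 422. -267.   75.] [ 422. -267.   75.]
railR [703. 256.  92.] [680. 272.  46.]
railL [ 686. -174.   92.] [ 686. -174.   92.]
plateNL [ 383. -318.   50.] [ 382. -318.   49.]
plateFL [ 707. -324.   50.] [ 705. -324.   47.]
[254.7969461  564.62453189  50.        ] [[-0.44 -0.87 -0.24]
 [-0.9   0.42  0.11]
 [ 0.    0.26 -0.96]]
[[ 0.898 -0.44  -0.001]
 [-0.44  -0.898 -0.002]
 [ 0.     0.002 -1.   ]]
```

```bash
python3 -m creep '{"translation":[[2,-5,2],[5,-10,4],[7,-15,6],[10,-20,7],[13,-25,7],[15,-30,7],[18,-35,7],[20,-40,7]],"delta_rot":[[0,0,3],[0,0,6],[0,0,10],[0,0,13],[0,0,16],[0,0,20],[0,0,23],[0,0,26]],"hand":[8,8,8,8,8,8,8,8]}'; python3 -m creep '{"translation":[[3,-5,0],[5,-10,0],[8,-15,0],[10.5,-20,0],[10.5,-20,0],[10.5,-20,0]],"delta_rot":[[0,0,0],[0,0,0],[0,0,0],[0,0,0],[0,0,0],[0,0,0]],"hand":[8,8,8,8,8,8]}'; python3 - <<'E'
from h import *
s=read_state(); print(s['position'],R.from_quat(s['ee_rot']).as_matrix().round(3))
im,d,c=shot('wrist','w1')
z=load('w1');print(z['t'],ray(z,256,192,50))
E
```

```text
clock: 1.15
position: [475.7, 159.4, 301.1]
ee_rot: [1.0, -0.0, -0.0, 0.0]
contact_force: [0.1, -0.7, -1.3]
gripper_width: 79.9
grasp_force: 0.0
clock: 1.9
position: [579.8, -38.9, 300.8]
ee_rot: [1.0, -0.001, -0.001, -0.0]
contact_force: [0.2, 0.5, 0.2]
gripper_width: 80.2
grasp_force: 0.0
[579.76234996 -38.90875275 300.76215002] [[ 1.    -0.003 -0.001]
 [-0.003 -1.     0.   ]
 [-0.001 -0.    -1.   ]]
[646.19027955 -38.79636137 443.59710961] [540.94993561 -44.64022124  50.        ]
```

View pics/w1.png

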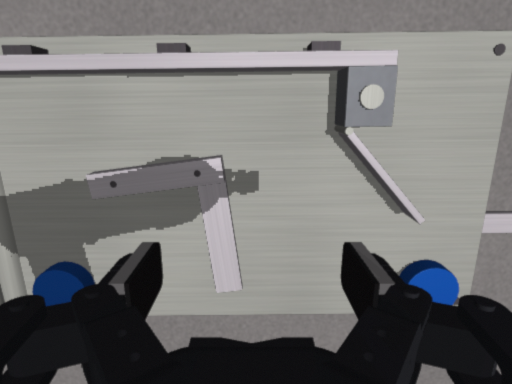

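The wrist view shows the rail's front top edge from (0,69) to (396,66) and the post top's left edge at about column 345, with the post foot corner at (337,126). The square's outer corner is near (221,158), head end (90,175), blade end (217–240,291). The gate runs from (349,131) to (421,220). I'll refine these edges numerically.

```bash
cat >> h.py <<'E'
def edge(g,p,q,half=6,n=40,sign=0):
    "sub-pixel line edge near segment p-q: strongest gradient along the normal; returns inlier pixel points (RANSAC-like median filter)"
    p,q=np.array(p,float),np.array(q,float); t=(q-p)/np.linalg.norm(q-p); nn=np.array([-t[1],t[0]])
    s=np.arange(-half,half+.01,.25); a=np.linspace(0,1,n)[:,None]*(q-p)+p
    X=a[:,None,:]+s[None,:,None]*nn
    v=cv2.remap(g,X[...,0].astype('f4'),X[...,1].astype('f4'),cv2.INTER_LINEAR)
    G=np.gradient(cv2.GaussianBlur(v,(9,1),2),axis=1)
    G=np.abs(G) if sign==0 else G*sign
    e=X[np.arange(n),G.argmax(1)]
    return e
def fitw(z,e,h,tol=2):
    P=np.array([ray(z,u,v,h)[:2] for u,v in e])
    for _ in range(6):
        l=cv2.fitLine(P.astype('f4'),cv2.DIST_HUBER,0,.01,.01).ravel(); d=l[:2];r=(P-l[2:])@np.array([-d[1],d[0]]); k=abs(r)<max(tol,1.5*np.median(abs(r)));P=P[k]
    return l[2:],d*(1 if d[abs(d).argmax()]>0 else -1),len(P),abs(r[k]).max()
def cross(a,b):
    s=np.linalg.solve(np.c_[a[1],-b[1]],b[0]-a[0]); return a[0]+s[0]*a[1]
E
cat > m.py <<'E'
from h import *
z=load('w1'); g=cv2.cvtColor(z['im'],cv2.COLOR_RGB2GRAY).astype('f4')
L={}
for n,p,q,h in [('rail',(20,69),(330,67),92),('postface',(345,75),(346,118),95),('head_out',(95,174),(215,158),72),('head_outb',(95,174),(215,158),50),
  ('blade_out',(226,195),(239,280),62),('blade_in',(200,195),(216,283),62),('gate_l',(354,138),(415,215),93),('gate_r',(362,143),(421,216),93)]:
    L[n]=fitw(z,edge(g,p,q),h); c,d,k,r=L[n]; a=np.arctan2(-d[0],d[1]) if abs(d[1])>abs(d[0]) else np.arctan2(d[1],d[0]); print(n,c.round(1),'yaw',round(float(a),4),k,round(float(r),1))
print('corner conv(130,-100)',cross(L['rail'],L['postface'])); print('sq corner',cross(L['head_out'],L['blade_out']))
E
python3 m.py; python3 -c "
import cv2;i=cv2.imread('pics/w1.png')[40:300,60:460];cv2.imwrite('pics/w1c.png',cv2.resize(i,None,fx=2,fy=2,interpolation=cv2.INTER_CUBIC))"
```

```text
rail [682.5  46.5] yaw 0.0099 40 0.2
postface [ 654.4 -136.7] yaw 0.0125 40 0.2
head_out [577.9  79.2] yaw 0.1278 29 0.4
head_outb [573.9  86.2] yaw 0.1278 29 0.4
blade_out [482.6 -16.3] yaw 0.1253 39 1.6
blade_in [478.2  17.2] yaw 0.1292 38 0.7
gate_l [ 567.2 -183.7] yaw 0.7364 40 0.2
gate_r [ 559.3 -196.6] yaw 0.6665 26 1.9
corner conv(130,-100) [ 684.35583 -136.34793]
sq corner [588.5103    -3.003479]
```

View pics/w1c.png

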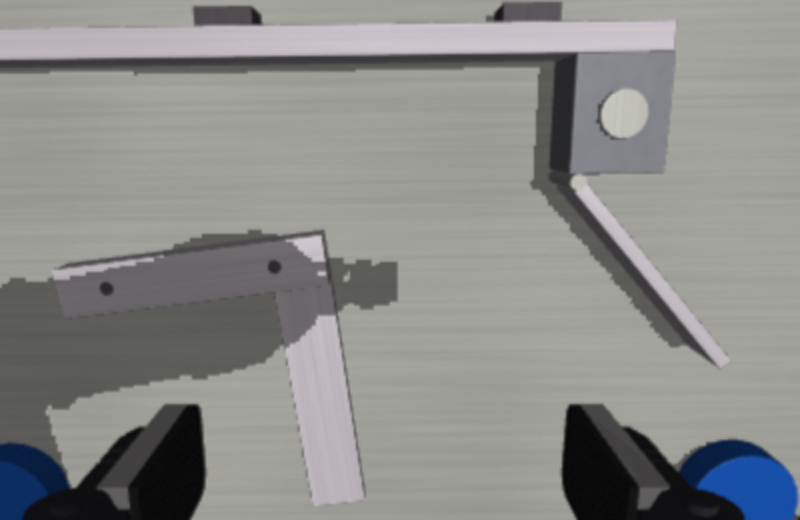

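```bash
python3 -m creep '{"translation":[[-4,1.2,-4],[-8,2.4,-9],[-12.25,3.67,-14],[-12.25,3.67,-19],[-12.25,3.67,-21],[-12.25,3.67,-21]],"delta_rot":[[0,0,3],[0,0,5],[0,0,7.3],[0,0,7.3],[0,0,7.3],[0,0,7.3]],"hand":[6,6,6,6,6,6]}'; python3 - <<'E'
from h import *
print(read_state()['position'],read_state()['contact_force']); shot('wrist','w2'); shot('side','s2')
E
```

```text
clock: 2.7
position: [456.3, -1.3, 90.6]
ee_rot: [0.998, 0.064, -0.001, 0.0]
contact_force: [0.6, -0.4, 0.9]
gripper_width: 60.0
grasp_force: 0.0
[456.33590021  -1.33293897  90.56912603] [ 0.62148524 -0.43403824  0.86874264]
```

View pics/w2.png

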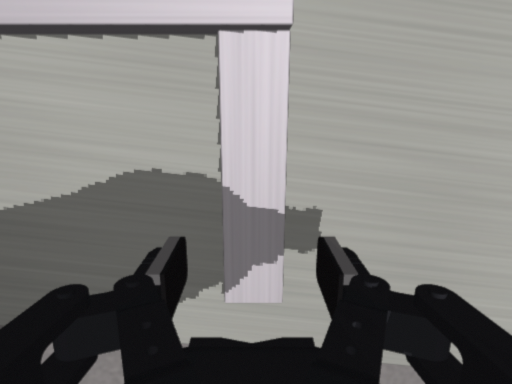

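The blade (columns 223–284) sits between the open fingertips (186 and 318) and is parallel to them. I'll descend and close.

```bash
python3 -m creep '{"translation":[[0,0,-1.5],[0,0,-3],[0,0,-3.7],[0,0,-3.9],[0,0,-3.9]],"delta_rot":[[0,0,0],[0,0,0],[0,0,0],[0,0,0],[0,0,0]],"hand":[6,6,6,6,6]}';  python3 -m creep '{"translation":[[0,0,0],[0,0,0],[0,0,0],[0,0,0],[0,0,0]],"delta_rot":[[0,0,0],[0,0,0],[0,0,0],[0,0,0],[0,0,0]],"hand":[3,3,3,3,3]}'
```

```text
clock: 3.42
position: [458.1, -1.9, 52.9]
ee_rot: [0.998, 0.063, 0.001, -0.0]
contact_force: [-0.0, -0.9, -0.1]
gripper_width: 59.8
grasp_force: 0.0
clock: 4.05
position: [457.9, -2.1, 53.1]
ee_rot: [0.998, 0.063, 0.0, 0.0]
contact_force: [-1.0, 0.3, 5.1]
gripper_width: 33.0
grasp_force: 59.9
```

```bash
python3 -m creep '{"translation":[[1,-1,0],[2.2,-2.6,0],[3.4,-4.2,0],[4.6,-5.8,0],[5.8,-7.4,0],[7,-9,0],[8,-10.2,0],[8.6,-10.8,0]],"delta_rot":[[0,0,-1],[0,0,-2],[0,0,-3],[0,0,-4],[0,0,-5],[0,0,-6],[0,0,-6.65],[0,0,-6.65]],"hand":[3,3,3,3,3,3,3,3]}'; python3 - <<'E'
from h import *
print(read_state()['position']); shot('wrist','w3'); shot('scene','c3')
E
```

```text
clock: 5.05
position: [543.0, -110.1, 53.1]
ee_rot: [1.0, 0.005, -0.001, -0.0]
contact_force: [-4.3, 5.4, 7.7]
gripper_width: 33.3
grasp_force: 60.3
[ 543.00784685 -110.06426739   53.14965203]
```

View pics/w3.png

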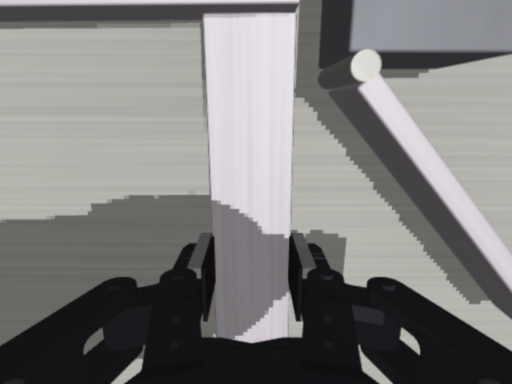

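The blade is held in the pads and is parallel to the post foot (column about 321); its outer edge is near column 297. I'll compute the remaining gaps.

```bash
python3 - <<'E'
from h import *
z=load('w3'); g=cv2.cvtColor(z['im'],cv2.COLOR_RGB2GRAY).astype('f4')
for n,p,q,h in [('postfoot',(322,5),(320,62),50),('posttop',(352,5),(350,48),95),('blade_out',(298,20),(293,225),62),('blade_in',(203,20),(211,225),62),('head_in',(20,19),(195,17),50)]:
    c,d,k,r=fitw(z,edge(g,p,q),h); a=np.arctan2(-d[0],d[1]) if abs(d[1])>abs(d[0]) else np.arctan2(d[1],d[0])
    print(n,c.round(1),'yaw',round(float(a),4),k,round(float(r),1), 'y at x=650', (c+d/d[0]*(650-c[0])).round(1))
z=load('c3'); P=pts(z); 
E
```

```text
postfoot [ 638.  -136.9] yaw 0.0095 40 0.1 y at x=650 [ 650.  -136.8]
posttop [ 631.3 -136.9] yaw 0.0049 40 0.1 y at x=650 [ 650.  -136.8]
blade_out [ 611.1 -125.6] yaw 0.0121 40 0.9 y at x=650 [ 650.  -125.2]
blade_in [601.3 -91.6] yaw 0.0213 40 0.2 y at x=650 [650.  -90.6]
head_in [641.9 -49. ] yaw 0.0185 40 0.8 y at x=650 [ 650.  -489.4]
```

```bash
python3 -m creep '{"translation":[[0.2,-0.2,0],[0.4,-0.4,0],[0.6,-0.6,0],[0.8,-0.8,0],[0.9,-0.9,0],[1.0,-1.0,0],[1.0,-1.0,0]],"delta_rot":[[0,0,-0.4],[0,0,-0.4],[0,0,-0.4],[0,0,-0.4],[0,0,-0.4],[0,0,-0.4],[0,0,-0.4]],"hand":[3,3,3,3,3,3,3]}'; python3 -m creep '{"translation":[[0.05,0,0],[0.1,0,0],[0.15,0,0],[0.15,0,0]],"delta_rot":[[0,0,0],[0,0,0],[0,0,0],[0,0,0]],"hand":[3,3,3,3]}'
```

```text
clock: 6.02
position: [552.6, -119.6, 53.2]
ee_rot: [1.0, 0.002, -0.001, -0.0]
contact_force: [-4.2, 3.4, 6.9]
gripper_width: 33.0
grasp_force: 60.2
clock: 6.52
position: [552.6, -119.6, 53.2]
ee_rot: [1.0, 0.002, -0.003, -0.0]
contact_force: [-6.8, 4.6, 9.6]
gripper_width: 32.8
grasp_force: 60.6
```

```bash
python3 -m creep '{"translation":[[0.05,0,0],[0.1,0,0],[0.1,0,0]],"delta_rot":[[0,0,0],[0,0,0],[0,0,0]],"hand":[3,3,3]}';python3 -m creep '{"translation":[[0,-0.05,0],[0,-0.1,0],[0,-0.1,0]],"delta_rot":[[0,0,0],[0,0,0],[0,0,0]],"hand":[3,3,3]}'
```

```text
clock: 6.9
position: [553.5, -119.9, 53.1]
ee_rot: [1.0, 0.002, -0.003, 0.0]
contact_force: [-6.8, 3.0, 10.6]
gripper_width: 33.0
grasp_force: 60.5
clock: 7.28
position: [553.9, -120.2, 53.1]
ee_rot: [1.0, 0.002, -0.002, -0.0]
contact_force: [-6.4, 5.9, 9.4]
gripper_width: 33.1
grasp_force: 60.5
```

```bash
python3 -m creep '{"translation":[[0.1,0,0],[0.1,0,0],[0.1,0,0]],"delta_rot":[[0,0,0],[0,0,0],[0,0,0]],"hand":[3,3,3]}';python3 -m creep '{"translation":[[0,-0.1,0],[0,-0.1,0],[0,-0.1,0]],"delta_rot":[[0,0,0],[0,0,0],[0,0,0]],"hand":[3,3,3]}';python3 -m creep '{"translation":[[0.1,0,0],[0.1,0,0],[0.1,0,0]],"delta_rot":[[0,0,0],[0,0,0],[0,0,0]],"hand":[3,3,3]}'; python3 - <<'E'
from h import *
shot('wrist','w4')
z=load('w4'); g=cv2.cvtColor(z['im'],cv2.COLOR_RGB2GRAY).astype('f4')
for n,p,q,h in [('posttop',(330,5),(330,48),95),('blade_out',(298,20),(293,225),62),('blade_in',(203,20),(211,225),62),('head_in',(20,19),(195,17),50)]:
    c,d,k,r=fitw(z,edge(g,p,q,10),h); a=np.arctan2(-d[0],d[1]) if abs(d[1])>abs(d[0]) else np.arctan2(d[1],d[0])
    print(n,c.round(1),'yaw',round(float(a),4),k,round(float(r),1), 'y at x=650', (c+d/d[0]*(650-c[0])).round(1))
E
```

```text
clock: 7.65
position: [554.0, -120.2, 53.2]
ee_rot: [1.0, 0.002, -0.003, -0.0]
contact_force: [-7.5, 6.6, 10.8]
gripper_width: 33.0
grasp_force: 60.7
clock: 8.02
position: [554.0, -120.3, 53.2]
ee_rot: [1.0, 0.002, -0.003, -0.001]
contact_force: [-8.6, 9.8, 11.4]
gripper_width: 33.0
grasp_force: 60.8
clock: 8.4
position: [554.0, -120.3, 53.1]
ee_rot: [1.0, 0.002, -0.004, -0.001]
contact_force: [-11.3, 10.8, 13.9]
gripper_width: 33.2
grasp_force: 61.0
posttop [ 641.4 -143.1] yaw -0.0647 31 1.7 y at x=650 [ 650.  -143.6]
blade_out [ 604.1 -136.5] yaw 0.0056 36 1.5 y at x=650 [ 650.  -136.2]
blade_in [ 613.3 -102.2] yaw 0.0119 39 0.2 y at x=650 [ 650.  -101.7]
head_in [650.9 -61.4] yaw 0.0154 40 0.2 y at x=650 [650.   -3.5]
```

View pics/w4.png

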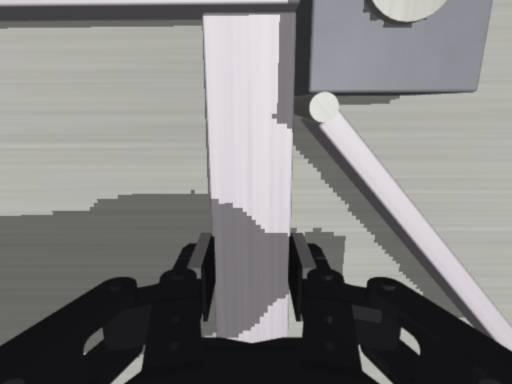

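The blade's outer edge now meets the post foot near column 295. The TCP has stopped advancing while the force rises, so both faces are touching. I'll press a bit more, hold, then release and measure from above.

```bash
python3 -m creep '{"translation":[[0.1,-0.1,0],[0.1,-0.1,0],[0.1,-0.1,0],[0.1,-0.1,0]],"delta_rot":[[0,0,0],[0,0,0],[0,0,0],[0,0,0]],"hand":[3,3,3,3]}';python3 -m creep '{"translation":[[0,0,0],[0,0,0],[0,0,0],[0,0,4],[-3,5,9],[-3,5,14],[-3,5,18],[-3,5,18]],"delta_rot":[[0,0,0],[0,0,0],[0,0,0],[0,0,0],[0,0,0],[0,0,0],[0,0,0],[0,0,0]],"hand":[4.5,4.5,4.5,4.5,4.5,4.5,4.5,4.5]}'; python3 - <<'E'
from h import *
shot('wrist','w5')
E
```

```text
clock: 8.95
position: [554.1, -120.5, 53.1]
ee_rot: [1.0, 0.002, -0.005, -0.001]
contact_force: [-13.1, 13.7, 15.9]
gripper_width: 33.1
grasp_force: 61.2
clock: 9.95
position: [531.2, -73.1, 236.3]
ee_rot: [1.0, 0.001, 0.004, -0.0]
contact_force: [0.2, -0.3, -0.1]
gripper_width: 44.9
grasp_force: 0.0
```

View pics/w5.png

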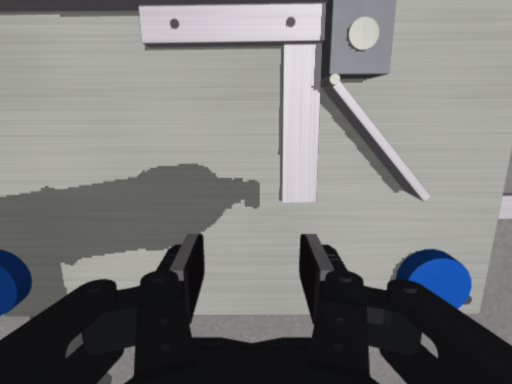

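The square sits in the corner: head at columns 141–322, rows 5–43, blade down to (300,202), post at 328–393, and the gate is still open to (427,197). I'll check the yaw and gaps against the plate, rail and post.

```bash
python3 - <<'E'
from h import *
z=load('w5'); g=cv2.cvtColor(z['im'],cv2.COLOR_RGB2GRAY).astype('f4'); print(z['t'])
for n,p,q,h in [('plate_near',(60,317),(150,317),50),('rail_foot',(10,11),(125,10),50),('posttop',(332,25),(332,68),95),('head_out_top',(150,7),(315,5),72),('head_in_top',(148,41),(275,41),72),('blade_out',(319,90),(317,195),62),('blade_in',(283,55),(283,195),62),('gate_l',(335,88),(420,196),93)]:
    c,d,k,r=fitw(z,edge(g,p,q,4),h); a=np.arctan2(-d[0],d[1]) if abs(d[1])>abs(d[0]) else np.arctan2(d[1],d[0])
    print(n,c.round(1),'yaw',round(float(a),4),k,round(float(r),1))
E
```

```text
[596.152637   -72.69489719 379.81029941]
plate_near [358.6  83.2] yaw -0.014 16 1.5
rail_foot [681.   95.8] yaw 0.0432 40 1.3
posttop [ 644.9 -136.7] yaw 0.0097 40 0.2
head_out_top [681.6 -42.8] yaw 0.0143 40 0.2
head_in_top [652.6 -46.3] yaw 0.0174 40 0.2
blade_out [ 561.4 -137.2] yaw 0.0159 39 0.5
blade_in [ 579.7 -102.8] yaw 0.0165 40 0.2
gate_l [ 574.3 -177. ] yaw 0.7354 40 0.2
```

```bash
python3 -m creep '{"translation":[[3,1,-4],[6,2,-8],[9,3.7,-12],[9,3.7,-13],[9,3.7,-13],[9,3.7,-13]],"delta_rot":[[0,0,0.5],[0,0,0.5],[0,0,0.5],[0,0,0.5],[0,0,0.5],[0,0,0.5]],"hand":[0,0,0,0,0,0]}'
```

```text
clock: 10.75
position: [619.1, -36.6, 103.5]
ee_rot: [1.0, 0.005, 0.001, -0.0]
contact_force: [0.1, 0.2, 0.3]
gripper_width: -0.2
grasp_force: 0.0
```

```bash
python3 -m creep '{"translation":[[0,0,-3],[0,0,-4.7],[0,0,-4.7],[0.8,0,-4.7],[1.5,0,-4.7],[1.8,0,-4.7],[1.9,0,-4.7],[1.9,0,-4.7]],"delta_rot":[[0,0,0],[0,0,0],[0,0,0],[0,0,0],[0,0,0],[0,0,0],[0,0,0],[0,0,0]],"hand":[0,0,0,0,0,0,0,0]}'; for i in 1 2; do python3 -m creep '{"translation":[[0.05,0,0],[0.1,0,0],[0.1,0,0]],"delta_rot":[[0,0,0],[0,0,0],[0,0,0]],"hand":[0,0,0]}'; done
```

```text
clock: 11.75
position: [638.0, -36.1, 55.3]
ee_rot: [1.0, 0.005, -0.0, -0.0]
contact_force: [-0.3, -0.4, -0.0]
gripper_width: -0.5
grasp_force: 0.0
clock: 12.12
position: [639.1, -36.1, 55.3]
ee_rot: [1.0, 0.006, 0.0, 0.0]
contact_force: [-0.6, 0.1, 0.0]
gripper_width: 0.0
grasp_force: 0.0
clock: 12.5
position: [640.1, -36.1, 55.3]
ee_rot: [1.0, 0.006, 0.0, -0.0]
contact_force: [0.1, 0.1, -0.4]
gripper_width: 0.2
grasp_force: 0.0
```

```bash
for i in 1 2 3 4; do python3 -m creep '{"translation":[[0.05,0,0],[0.1,0,0],[0.1,0,0]],"delta_rot":[[0,0,0],[0,0,0],[0,0,0]],"hand":[0,0,0]}' | egrep 'posi|force'; done
```

```text
position: [641.2, -36.1, 55.3]
contact_force: [-0.6, 0.5, -0.0]
grasp_force: 0.0
position: [642.1, -36.1, 55.3]
contact_force: [-0.3, 0.2, 0.4]
grasp_force: 0.0
position: [642.2, -36.2, 55.2]
contact_force: [-3.4, 0.5, 2.7]
grasp_force: 1.6
position: [642.9, -36.3, 55.2]
contact_force: [-5.2, 1.7, 3.9]
grasp_force: 2.8
```

```bash
for i in 1 2 3 4; do python3 -m creep '{"translation":[[0.05,0,0],[0.1,0,0],[0.1,0,0]],"delta_rot":[[0,0,0],[0,0,0],[0,0,0]],"hand":[0,0,0]}' | egrep 'posi|force'; done
```

```text
position: [642.9, -36.3, 55.2]
contact_force: [-8.0, 0.8, 5.2]
grasp_force: 3.9
position: [642.9, -36.3, 55.2]
contact_force: [-9.9, 1.9, 7.9]
grasp_force: 5.0
position: [642.8, -36.3, 55.1]
contact_force: [-11.5, 2.3, 8.3]
grasp_force: 6.0
position: [642.9, -36.4, 55.1]
contact_force: [-14.9, 2.2, 10.3]
grasp_force: 7.1
```

```bash
python3 -m creep '{"translation":[[-0.5,0,0],[-1.1,0,0],[-1.1,-1.5,0],[-1.1,-3,0],[-1.1,-4,0],[-1.1,-4.4,0],[-1.1,-4.4,0]],"delta_rot":[[0,0,0],[0,0,0],[0,0,0],[0,0,0],[0,0,0],[0,0,0],[0,0,0]],"hand":[0,0,0,0,0,0,0]}'; for i in 1 2 3 4 5; do python3 -m creep '{"translation":[[0,-0.1,0],[0,-0.2,0],[0,-0.2,0]],"delta_rot":[[0,0,0],[0,0,0],[0,0,0]],"hand":[0,0,0]}' | egrep 'posi|t_force'; done
```

```text
clock: 16.38
position: [637.1, -80.6, 55.2]
ee_rot: [1.0, 0.005, 0.0, 0.0]
contact_force: [0.1, -0.1, 0.9]
gripper_width: 0.3
grasp_force: 0.0
position: [637.1, -81.9, 55.3]
contact_force: [-0.8, 0.0, 1.2]
position: [637.1, -84.2, 55.3]
contact_force: [-0.5, -0.2, 0.6]
position: [637.1, -86.2, 55.3]
contact_force: [-0.6, -0.3, -0.1]
position: [637.1, -88.2, 55.3]
contact_force: [0.4, -0.1, -0.7]
position: [637.1, -90.0, 55.3]
contact_force: [-0.5, 0.8, -0.1]
```

```bash
for i in 1 2 3 4 5 6; do python3 -m creep '{"translation":[[0,-0.05,0],[0,-0.1,0],[0,-0.1,0]],"delta_rot":[[0,0,0],[0,0,0],[0,0,0]],"hand":[0,0,0]}' | egrep 'posi|t_force'; done
```

```text
position: [637.1, -90.5, 55.3]
contact_force: [0.5, 4.2, 0.6]
position: [637.3, -92.6, 55.6]
contact_force: [-0.5, 0.7, 1.3]
position: [637.3, -93.0, 55.6]
contact_force: [0.1, 1.4, 2.6]
position: [637.4, -94.0, 55.6]
contact_force: [-0.4, 2.5, 5.0]
position: [637.4, -95.0, 55.6]
contact_force: [-0.4, 3.4, 5.7]
position: [637.4, -95.3, 55.6]
contact_force: [-1.1, 6.5, 5.3]
```

```bash
for i in 1 2 3; do python3 -m creep '{"translation":[[0,-0.1,0],[0,-0.1,0],[0,-0.1,0]],"delta_rot":[[0,0,0],[0,0,0],[0,0,0]],"hand":[0,0,0]}' | egrep 'posi|t_force|wid'; done; python3 - <<'E'
from h import *
shot('wrist','w6')
E
```

```text
position: [637.4, -95.4, 55.6]
contact_force: [-0.7, 9.7, 7.1]
gripper_width: -0.2
position: [637.4, -95.4, 55.6]
contact_force: [-1.0, 11.7, 7.3]
gripper_width: -0.0
position: [637.4, -95.5, 55.6]
contact_force: [-1.3, 15.0, 7.8]
gripper_width: -0.2
```

View pics/w6.png

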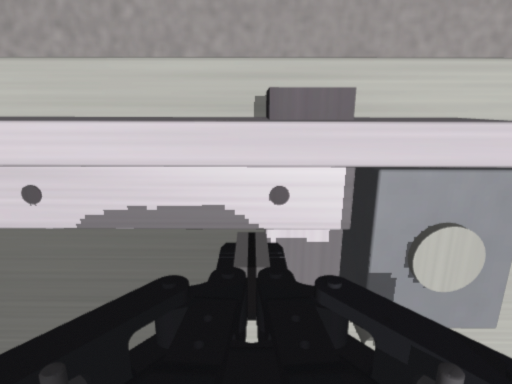

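```bash
python3 -m creep '{"translation":[[0,1,0],[0,1,1],[-2,2,6],[-5,2,12],[-7,2,18],[-8,2,23],[-8,2,23],[-8,2,23]],"delta_rot":[[0,0,0],[0,0,0],[0,0,0],[0,0,0],[0,0,0],[0,0,0],[0,0,0],[0,0,0]],"hand":[0,0,0,0,0,0,0,0]}'; python3 - <<'E'
from h import *
shot('wrist','w7')
z=load('w7'); g=cv2.cvtColor(z['im'],cv2.COLOR_RGB2GRAY); v=np.median(g[60:260,240:300],0); print(z['t'])
E
```

```text
clock: 22.68
position: [556.2, -79.6, 284.6]
ee_rot: [1.0, 0.005, -0.001, -0.0]
contact_force: [-0.3, 0.6, -0.9]
gripper_width: 0.2
grasp_force: 0.0
[622.68062233 -78.676498   427.39778082]
```

View pics/w7.png

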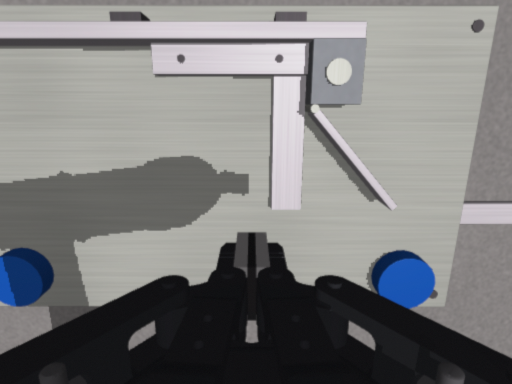

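The square is home against the rail and post. The gate tip is at about (393,207) and puck_b at (402,280). I'll measure alignment and work out the gate push.

```bash
python3 - <<'E'
from h import *
z=load('w7'); g=cv2.cvtColor(z['im'],cv2.COLOR_RGB2GRAY).astype('f4')
L={}
for n,p,q,h in [('plate_near',(60,306),(140,306),50),('plate_far',(150,6),(480,6),50),('rail_top',(10,39),(305,39),92),('posttop',(312,45),(312,98),95),('head_out_top',(158,44),(300,44),72),('head_in_top',(158,75),(265,74),72),('blade_out',(303,125),(301,205),62),('blade_in',(272,80),(272,205),62),('gate_l',(320,117),(388,206),93)]:
    L[n]=c,d,k,r=fitw(z,edge(g,p,q,3),h); a=np.arctan2(-d[0],d[1]) if abs(d[1])>abs(d[0]) else np.arctan2(d[1],d[0])
    print(n,c.round(1),'yaw',round(float(a),4),k,round(float(r),1))
co=cross(L['rail_top'],L['posttop']); sc=cross(L['head_out_top'],L['blade_out']); print(co,sc)
c=co; a=0.0105
Rm=np.array([[np.cos(a),-np.sin(a)],[np.sin(a),np.cos(a)]])
w=lambda x,y:(co+Rm@np.array([x-130,y+100])).round(1)
print('hinge',w(66,-104),'tip0',w(-74,-104)); print('sq corner conv',Rm.T@(sc-co),'gate tip px',ray(z,393,207,93), 'puck_b',ray(z,405,278,75))
E
```

```text
plate_near [362.9 137.7] yaw 0.0115 28 1.9
plate_far [ 722.9 -138.6] yaw 0.0107 40 0.2
rail_top [682.7  32.9] yaw 0.0096 40 0.1
posttop [ 654.1 -136.7] yaw 0.0101 40 0.3
head_out_top [681.8 -56.7] yaw 0.0223 40 0.7
head_in_top [653.4 -37.4] yaw 0.01 40 0.1
blade_out [ 555.3 -136.9] yaw 0.007 40 0.8
blade_in [ 570.5 -102.7] yaw 0.0108 40 0.3
gate_l [ 563.3 -187.3] yaw 0.7293 40 0.6
[ 684.2716  -136.36765] [ 683.5562 -135.9777]
hinge [ 620.3 -141. ] tip0 [ 480.3 -142.5]
sq corner conv [-0.71125935  0.39742835] gate tip px [ 517.96127957 -232.906134     93.        ] puck_b [ 422.34583763 -267.16980904   75.        ]
```

```bash
python3 -m creep '{"translation":[[0.3,-5,0],[0.6,-10,0],[0.9,-16,-5],[0.9,-16,-10],[0.9,-16,-15],[0.9,-16,-19],[0.9,-16,-19],[0.9,-16,-19]],"delta_rot":[[0,0,0],[0,0,0],[0,0,0],[0,0,0],[0,0,0],[0,0,0],[0,0,0],[0,0,0]],"hand":[0,0,0,0,0,0,0,0]}'
```

```text
clock: 23.72
position: [566.8, -239.5, 95.9]
ee_rot: [1.0, 0.006, 0.0, 0.0]
contact_force: [0.4, -0.6, -0.3]
gripper_width: -0.2
grasp_force: 0.0
```

```bash
python3 -m creep '{"translation":[[0,0,-1.5],[0,0,-2.7],[0,0,-2.7],[-0.7,1.3,-2.7],[-1.4,2.6,-2.7],[-2.1,4,-2.7],[-2.6,4.8,-2.7],[-3.1,5.6,-2.7]],"delta_rot":[[0,0,0],[0,0,0],[0,0,0],[0,0,0],[0,0,0],[0,0,0],[0,0,0],[0,0,0]],"hand":[0,0,0,0,0,0,0,0]}';python3 -m creep '{"translation":[[-0.5,0.7,0],[-1,1.3,0],[-1.5,1.8,0],[-2,2.2,0],[-2.2,2.4,0],[-2.2,2.4,0]],"delta_rot":[[0,0,0],[0,0,0],[0,0,0],[0,0,0],[0,0,0],[0,0,0]],"hand":[0,0,0,0,0,0]}'
```

```text
clock: 24.72
position: [535.2, -182.4, 68.7]
ee_rot: [1.0, 0.006, 0.001, 0.0]
contact_force: [0.7, -0.5, -0.3]
gripper_width: -0.2
grasp_force: 0.4
clock: 25.48
position: [513.0, -159.3, 68.3]
ee_rot: [1.0, 0.006, -0.0, 0.0]
contact_force: [0.5, -2.0, -0.3]
gripper_width: -0.0
grasp_force: 0.8
```

```bash
python3 -m creep '{"translation":[[0,0.2,0],[0,0.4,0],[0,0.4,0]],"delta_rot":[[0,0,0],[0,0,0],[0,0,0]],"hand":[0,0,0]}'| egrep 'posi|t_force'; for i in 1 2 3; do python3 -m creep '{"translation":[[0,0.05,0],[0,0.1,0],[0,0.1,0]],"delta_rot":[[0,0,0],[0,0,0],[0,0,0]],"hand":[0,0,0]}' | egrep 'posi|t_force'; done;  python3 - <<'E'
from h import *
shot('wrist','w8')
E
```

```text
position: [512.9, -155.7, 68.3]
contact_force: [0.0, -5.5, -0.5]
position: [512.9, -154.7, 68.3]
contact_force: [-0.8, -5.3, 0.3]
position: [512.9, -153.7, 68.3]
contact_force: [1.5, -6.1, 0.0]
position: [512.9, -152.8, 68.3]
contact_force: [0.2, -5.6, 0.3]
```

View pics/w8.png

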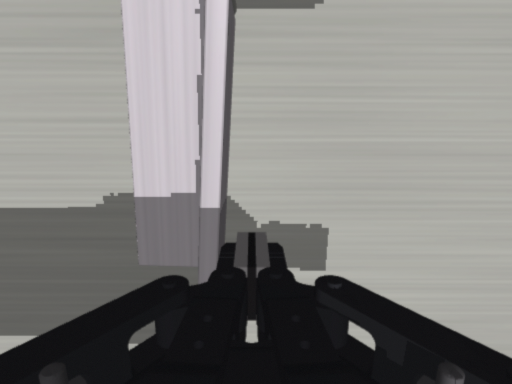

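The gate is lying along the blade's outer edge (gap column about 200). The steady 5.5 N suggests the square may have been nudged, so I'll measure.

```bash
python3 -m creep '{"translation":[[0,-1,0],[0,-2,0],[0,-3,6],[2,-2,12],[4,2,18],[5,6,22],[5,8,22],[5,8,22]],"delta_rot":[[0,0,0],[0,0,0],[0,0,0],[0,0,0],[0,0,0],[0,0,0],[0,0,0],[0,0,0]],"hand":[0,0,0,0,0,0,0,0]}'; cat > m2.py <<'E'
from h import *
import sys
f=sys.argv[1]; shot('wrist',f); z=load(f); g=cv2.cvtColor(z['im'],cv2.COLOR_RGB2GRAY).astype('f4')
co=np.array([684.27,-136.37]); a=0.0102; Rm=np.array([[np.cos(a),-np.sin(a)],[np.sin(a),np.cos(a)]])
cam=rot(z['q']).T
def px(x,y,h):
    X=np.r_[co+Rm@np.array([x-130,y+100]),h+0.]; p=z['K']@(cam@(X-z['t'])); return p[:2]/p[2]
# predicted home edges (conveyor coords, world height); reports measured offset in mm and yaw error
for n,A,B,h in [('post',(75,-100),(125,-100),95),('rail',(130,-80),(130,150),92),('head_in',(100,-60),(100,50),72),('blade_in',(90,-65),(-40,-65),62),('gate_+y',(50,-100),(-65,-100),93),('gate_-y',(50,-108),(-65,-108),93)]:
    c,d,k,r=fitw(z,edge(g,px(*A,h),px(*B,h),5),h); c2=Rm.T@(c-co)+[130,-100]; d2=Rm.T@d
    print(n,'at',c2.round(1),'yaw',(np.arctan2(-d2[0],d2[1]) if abs(d2[1])>.7 else np.arctan2(d2[1],d2[0])).round(4),k,round(float(r),1))
E
python3 m2.py w9
```

```text
clock: 28.02
position: [563.4, -70.8, 289.1]
ee_rot: [1.0, 0.007, 0.001, -0.0]
contact_force: [0.6, 0.1, -0.4]
gripper_width: -0.0
grasp_force: 0.0
post at [ 102.2 -100.1] yaw -0.0027 40 0.2
rail at [130.   30.9] yaw -0.0 40 0.2
head_in at [98.2 -6.7] yaw -0.0296 40 0.3
blade_in at [ 26.9 -60.5] yaw -0.0143 40 0.7
gate_+y at [ -1.3 -98.5] yaw 0.0176 26 1.8
gate_-y at [   3.  -104.2] yaw -0.0256 34 2.0
```

View pics/w9.png

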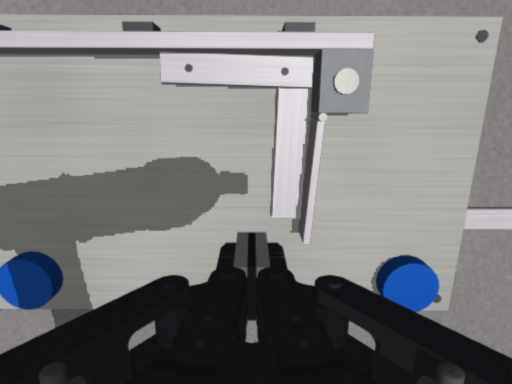

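```bash
python3 -m creep '{"translation":[[0,0,-6],[0,0,-12],[0,0,-18],[0,0,-21],[0,0,-23],[0,0,-23.3],[0,0,-23.3]],"delta_rot":[[0,0,0],[0,0,0],[0,0,0],[0,0,0],[0,0,0],[0,0,0],[0,0,0]],"hand":[0,0,0,0,0,0,0]}'; python3 -m creep '{"translation":[[0,-0.4,0],[0,-0.8,0],[0,-1.2,0],[0,-1.5,0],[0,-1.6,0],[0,-1.6,0]],"delta_rot":[[0,0,0],[0,0,0],[0,0,0],[0,0,0],[0,0,0],[0,0,0]],"hand":[0,0,0,0,0,0]}'; for i in 1 2 3 4; do python3 -m creep '{"translation":[[0,-0.1,0],[0,-0.15,0],[0,-0.15,0]],"delta_rot":[[0,0,0],[0,0,0],[0,0,0]],"hand":[0,0,0]}' | egrep 'posi|t_force'; done
```

```text
clock: 28.95
position: [563.1, -72.8, 55.4]
ee_rot: [1.0, 0.005, -0.0, 0.0]
contact_force: [1.1, -0.9, -0.0]
gripper_width: -0.4
grasp_force: 0.0
clock: 29.7
position: [563.4, -88.2, 55.6]
ee_rot: [1.0, 0.006, 0.0, 0.0]
contact_force: [-0.4, -0.2, 2.2]
gripper_width: -0.1
grasp_force: 1.0
position: [563.5, -89.4, 55.6]
contact_force: [-0.4, 2.5, 3.4]
position: [563.5, -90.5, 55.6]
contact_force: [-0.5, 5.1, 3.9]
position: [563.6, -91.9, 55.6]
contact_force: [0.3, 5.2, 4.3]
position: [563.7, -93.5, 55.6]
contact_force: [-0.1, 5.3, 3.8]
```

```bash
for i in 1 2 3 ; do python3 -m creep '{"translation":[[0,-0.05,0],[0,-0.1,0],[0,-0.1,0]],"delta_rot":[[0,0,0],[0,0,0],[0,0,0]],"hand":[0,0,0]}' | egrep 'posi|t_force'; done
```

```text
position: [563.7, -94.4, 55.6]
contact_force: [0.0, 4.5, 3.7]
position: [563.8, -95.4, 55.6]
contact_force: [-0.0, 4.7, 4.0]
position: [563.8, -96.4, 55.6]
contact_force: [-0.4, 6.8, 4.3]
```

```bash
python3 -m creep '{"translation":[[0,1.2,0],[0,2.3,0],[2,2.3,0],[4,2.3,0],[6,2.3,0],[7,2.3,0],[7.4,2.3,0],[7.4,2.3,0]],"delta_rot":[[0,0,0],[0,0,0],[0,0,0],[0,0,0],[0,0,0],[0,0,0],[0,0,0],[0,0,0]],"hand":[0,0,0,0,0,0,0,0]}'; for i in 1 2 3 4 5 6 7; do python3 -m creep '{"translation":[[0.05,0,0],[0.1,0,0],[0.1,0,0]],"delta_rot":[[0,0,0],[0,0,0],[0,0,0]],"hand":[0,0,0]}' | egrep 'posi|t_force'; done
```

```text
clock: 33.33
position: [636.5, -74.0, 55.0]
ee_rot: [1.0, 0.006, -0.0, 0.0]
contact_force: [-0.3, -0.2, -0.3]
gripper_width: -0.2
grasp_force: 0.0
position: [637.9, -74.1, 55.4]
contact_force: [0.8, -1.0, 0.1]
position: [639.1, -74.1, 55.3]
contact_force: [-0.0, 1.1, 0.2]
position: [639.6, -74.1, 55.2]
contact_force: [-1.1, -0.2, 0.9]
position: [639.7, -74.2, 55.2]
contact_force: [-4.8, 1.7, 4.4]
position: [640.6, -74.3, 55.2]
contact_force: [-4.4, 0.3, 3.3]
position: [641.6, -74.4, 55.2]
contact_force: [-4.8, 0.3, 3.0]
position: [642.6, -74.5, 55.2]
contact_force: [-5.9, -0.6, 3.1]
```

```bash
for i in 1 2 3 4; do python3 -m creep '{"translation":[[0.05,0,0],[0.1,0,0],[0.1,0,0]],"delta_rot":[[0,0,0],[0,0,0],[0,0,0]],"hand":[0,0,0]}' | egrep 'posi|t_force'; done
```

```text
position: [643.2, -74.5, 55.2]
contact_force: [-5.5, -0.2, 4.8]
position: [643.2, -74.5, 55.2]
contact_force: [-8.8, -0.1, 5.5]
position: [643.2, -74.5, 55.2]
contact_force: [-10.7, 0.1, 7.5]
position: [643.2, -74.5, 55.1]
contact_force: [-11.4, 1.1, 8.6]
```

```bash
python3 -m creep '{"translation":[[-0.5,0,0],[-1.0,0,0],[-1.0,-0.7,0],[-1.0,-1.2,0],[-1.0,-1.6,0],[-1.0,-1.6,0]],"delta_rot":[[0,0,0],[0,0,0],[0,0,0],[0,0,0],[0,0,0],[0,0,0]],"hand":[0,0,0,0,0,0]}'|egrep 'posi|t_force'; for i in 1 2 3 4 5 6 7; do python3 -m creep '{"translation":[[0,-0.05,0],[0,-0.1,0],[0,-0.1,0]],"delta_rot":[[0,0,0],[0,0,0],[0,0,0]],"hand":[0,0,0]}' | egrep 'posi|t_force'; done
```

```text
position: [638.5, -90.7, 55.6]
contact_force: [0.2, -1.6, 1.2]
position: [638.4, -90.8, 55.6]
contact_force: [1.0, 1.1, 2.0]
position: [638.3, -91.8, 55.6]
contact_force: [0.3, 1.5, 3.0]
position: [638.3, -93.0, 55.6]
contact_force: [-0.2, 3.0, 4.9]
position: [638.3, -94.0, 55.6]
contact_force: [0.4, 4.0, 5.6]
position: [638.3, -95.0, 55.6]
contact_force: [-0.2, 3.0, 5.1]
position: [638.3, -95.2, 55.6]
contact_force: [-0.3, 6.2, 7.3]
position: [638.3, -95.4, 55.6]
contact_force: [-0.9, 8.9, 6.8]
```

```bash
python3 -m creep '{"translation":[[0,-0.1,0],[0,-0.15,0],[0,-0.15,0],[0,-0.15,0]],"delta_rot":[[0,0,0],[0,0,0],[0,0,0],[0,0,0]],"hand":[0,0,0,0]}'|egrep 'posi|t_force'; python3 -m creep '{"translation":[[0,1,0],[0,1.5,0],[-2,2.5,6],[-5,2.5,12],[-7,2.5,18],[-7,2.5,23],[-7,2.5,23.5],[-7,2.5,23.5]],"delta_rot":[[0,0,0],[0,0,0],[0,0,0],[0,0,0],[0,0,0],[0,0,0],[0,0,0],[0,0,0]],"hand":[0,0,0,0,0,0,0,0]}'; python3 m2.py w10
```

```text
position: [638.3, -95.5, 55.6]
contact_force: [-0.5, 13.5, 7.6]
clock: 42.32
position: [567.4, -73.8, 289.3]
ee_rot: [1.0, 0.005, -0.001, -0.0]
contact_force: [-0.2, -0.7, -0.9]
gripper_width: 0.1
grasp_force: 0.0
post at [  98.5 -100. ] yaw 0.0 40 0.3
rail at [130.1  35. ] yaw 0.0013 40 0.2
head_in at [100.  -13.7] yaw -0.0006 40 0.2
blade_in at [ 29.  -65.1] yaw -0.0016 40 0.3
gate_+y at [   7.4 -100.4] yaw 0.0083 40 0.3
gate_-y at [  -5.9 -107.7] yaw 0.007 40 0.6
```

View pics/w10.png

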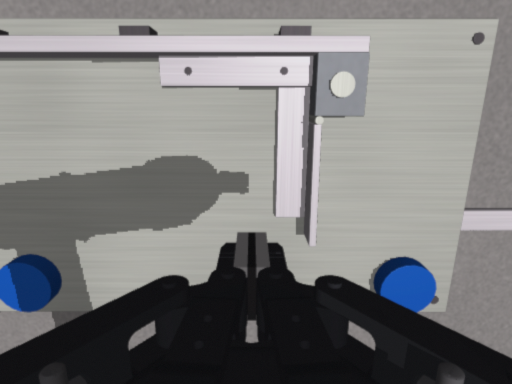

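The square is flush in the corner: head_in reads 100.0 and blade_in −65.1, with yaw error under 0.002. The gate lies along the blade at about 0.008 rad, and nothing else has moved.

```bash
python3 -c "
from bench import job_done
print(job_done())"
```

```text
the job is handed in; nothing more can be done
None
```

I handed the job in at about 42 s of robot time. The square is pressed home, its head measuring within about 0.5 mm of the rail and its blade within about 0.5 mm of the post face, and the gate lies along the blade at about 0.008 rad from square; the hand-in returned no verdict.

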